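# Find the rocking corner of the stand board and flatten its shim

## Task

The wooden stand board for the salad spinner rocks on one corner: press down on the white dots at its corners, one after another, until you find the corner that gives, and press that one right down so that its orange shim tab kicks up. Then press that corner's shim tab down flat, and leave the other three tabs standing half up as they are. Only press with the fingertips: grasp and lift nothing, keep the board in its place, and leave the spinner, the bowls and the lid alone.

Things in the scene. Friction and masses are not known exactly. Their poses are not given: they have to be found in the camera images.
- board: square wooden stand board, 200 x 200 x 16 mm, 0.8 kg, loose on four like-looking domed feet 30 mm high that stand on the counter. Origin: centre of its underside; x away from the robot, y left, z up at yaw 0 (yaw within 0.2 rad). Its top is 46 mm above the counter. Three corners are firm; one, which may be any, gives
- corner_1 (a point): centre of the white dot (22 mm across) on the board's top at the far left corner, right above its foot, at board x +85, y +80 mm. A firm corner does not go down; the one that gives goes down 8 mm to its stop under 6 to 8 N and springs back level when let go
- corner_2 (a point): centre of the white dot (22 mm across) on the board's top at the far right corner, right above its foot, at board x +85, y -80 mm. A firm corner does not go down; the one that gives goes down 8 mm to its stop under 6 to 8 N and springs back level when let go
- corner_3 (a point): centre of the white dot (22 mm across) on the board's top at the near left corner, right above its foot, at board x -85, y +80 mm. A firm corner does not go down; the one that gives goes down 8 mm to its stop under 6 to 8 N and springs back level when let go
- corner_4 (a point): centre of the white dot (22 mm across) on the board's top at the near right corner, right above its foot, at board x -85, y -80 mm. A firm corner does not go down; the one that gives goes down 8 mm to its stop under 6 to 8 N and springs back level when let go
- shim_1: small fixed steel base of the flip-down shim of the far left corner (corner_1). Origin on the counter right below its hinge axis, at board x +62, y +92 mm, 8 mm inside the board's edge. Its y axis points level out from under the board, along the tab when flat; its x axis is along the hinge, which lies 8 mm above the counter
- tab_1 (a joint): hinge angle of shim_1's orange tab, rad: 0 = flat (its stop), growing as it stands up. It starts half up, 0.40 to 0.52, and stays where it is left by friction (about 1 N on the paddle moves it). If corner_1 is the one that gives, pressing that corner fully down pushes the tab's cam nose under the board and kicks the tab up to about 0.9, where it stays
- paddle_1 (a point): centre of the top face of shim_1's orange paddle, 49 mm from the hinge; moves with the tab. The tab is 70 mm long from the hinge, 5 mm thick, its outer 42 mm a paddle 28 mm wide; flat, its top is 10.5 mm above the counter and its nose props the board's corner
- shim_2: small fixed steel base of the flip-down shim of the far right corner (corner_2). Origin on the counter right below its hinge axis, at board x +62, y -92 mm, 8 mm inside the board's edge. Its y axis points level out from under the board, along the tab when flat; its x axis is along the hinge, which lies 8 mm above the counter
- tab_2 (a joint): hinge angle of shim_2's orange tab, rad: 0 = flat (its stop), growing as it stands up. It starts half up, 0.40 to 0.52, and stays where it is left by friction (about 1 N on the paddle moves it). If corner_2 is the one that gives, pressing that corner fully down pushes the tab's cam nose under the board and kicks the tab up to about 0.9, where it stays
- paddle_2 (a point): centre of the top face of shim_2's orange paddle, 49 mm from the hinge; moves with the tab. The tab is 70 mm long from the hinge, 5 mm thick, its outer 42 mm a paddle 28 mm wide; flat, its top is 10.5 mm above the counter and its nose props the board's corner
- shim_3: small fixed steel base of the flip-down shim of the near left corner (corner_3). Origin on the counter right below its hinge axis, at board x -62, y +92 mm, 8 mm inside the board's edge. Its y axis points level out from under the board, along the tab when flat; its x axis is along the hinge, which lies 8 mm above the counter
- tab_3 (a joint): hinge angle of shim_3's orange tab, rad: 0 = flat (its stop), growing as it stands up. It starts half up, 0.40 to 0.52, and stays where it is left by friction (about 1 N on the paddle moves it). If corner_3 is the one that gives, pressing that corner fully down pushes the tab's cam nose under the board and kicks the tab up to about 0.9, where it stays
- paddle_3 (a point): centre of the top face of shim_3's orange paddle, 49 mm from the hinge; moves with the tab. The tab is 70 mm long from the hinge, 5 mm thick, its outer 42 mm a paddle 28 mm wide; flat, its top is 10.5 mm above the counter and its nose props the board's corner
- shim_4: small fixed steel base of the flip-down shim of the near right corner (corner_4). Origin on the counter right below its hinge axis, at board x -62, y -92 mm, 8 mm inside the board's edge. Its y axis points level out from under the board, along the tab when flat; its x axis is along the hinge, which lies 8 mm above the counter
- tab_4 (a joint): hinge angle of shim_4's orange tab, rad: 0 = flat (its stop), growing as it stands up. It starts half up, 0.40 to 0.52, and stays where it is left by friction (about 1 N on the paddle moves it). If corner_4 is the one that gives, pressing that corner fully down pushes the tab's cam nose under the board and kicks the tab up to about 0.9, where it stays
- paddle_4 (a point): centre of the top face of shim_4's orange paddle, 49 mm from the hinge; moves with the tab. The tab is 70 mm long from the hinge, 5 mm thick, its outer 42 mm a paddle 28 mm wide; flat, its top is 10.5 mm above the counter and its nose props the board's corner
- spinner: salad spinner with clear bowl, white lid and green button, 232 mm across, 168 mm high, loose; origin: centre of its underside. Leave alone
- steel_bowl: steel bowl, 200 mm across, 75 mm high, loose; origin: centre of its underside. Leave alone
- rice_bowl: white rice bowl, 110 mm across, 55 mm high, loose; origin: centre of its underside. Leave alone
- lid: red silicone lid with a small knob, 150 mm across, 21 mm high with its knob, loose; origin: centre of its underside. Leave alone
Things that resemble listed ones, but are neither listed nor needed, are in the scene too. Leave any purple look-alike of the shim_3 alone.

How it is judged:
On the way, in this order (a step that is already met when the one before it is completed fails the run):
1. the corner that gives is pressed right down with the fingers so that its shim tab kicks up (over 0.70 rad), the other tabs still half up (((value of joint tab_1 above 0.7 rad and value of joint tab_2 between 0.3 and 0.62 rad and value of joint tab_3 between 0.3 and 0.62 rad and value of joint tab_4 between 0.3 and 0.62 rad) or (value of joint tab_2 above 0.7 rad and value of joint tab_1 between 0.3 and 0.62 rad and value of joint tab_3 between 0.3 and 0.62 rad and value of joint tab_4 between 0.3 and 0.62 rad) or (value of joint tab_3 above 0.7 rad and value of joint tab_1 between 0.3 and 0.62 rad and value of joint tab_2 between 0.3 and 0.62 rad and value of joint tab_4 between 0.3 and 0.62 rad) or (value of joint tab_4 above 0.7 rad and value of joint tab_1 between 0.3 and 0.62 rad and value of joint tab_2 between 0.3 and 0.62 rad and value of joint tab_3 between 0.3 and 0.62 rad)) and angle between board's own z axis and vertical above 0.03 rad and contact force between the fingers and board above 1 N), for 0.1 s.
2. that corner's tab is pressed flat (under 0.10 rad) with the fingers, the other three still half up (((value of joint tab_1 below 0.1 rad and value of joint tab_2 between 0.3 and 0.62 rad and value of joint tab_3 between 0.3 and 0.62 rad and value of joint tab_4 between 0.3 and 0.62 rad) or (value of joint tab_2 below 0.1 rad and value of joint tab_1 between 0.3 and 0.62 rad and value of joint tab_3 between 0.3 and 0.62 rad and value of joint tab_4 between 0.3 and 0.62 rad) or (value of joint tab_3 below 0.1 rad and value of joint tab_1 between 0.3 and 0.62 rad and value of joint tab_2 between 0.3 and 0.62 rad and value of joint tab_4 between 0.3 and 0.62 rad) or (value of joint tab_4 below 0.1 rad and value of joint tab_1 between 0.3 and 0.62 rad and value of joint tab_2 between 0.3 and 0.62 rad and value of joint tab_3 between 0.3 and 0.62 rad))), for 0.2 s.
At the end, for the whole second after the job is handed in: Exactly one tab, that of the corner that gave, is flat (under 0.10 rad) and the other three stand half up (0.30 to 0.62 rad); the board is at rest, level within 0.02 rad, at its height within 3 mm and within 15 mm of where it was; spinner, bowls and lid within 15 mm of where they were (((value of joint tab_1 below 0.1 rad and value of joint tab_2 between 0.3 and 0.62 rad and value of joint tab_3 between 0.3 and 0.62 rad and value of joint tab_4 between 0.3 and 0.62 rad) or (value of joint tab_2 below 0.1 rad and value of joint tab_1 between 0.3 and 0.62 rad and value of joint tab_3 between 0.3 and 0.62 rad and value of joint tab_4 between 0.3 and 0.62 rad) or (value of joint tab_3 below 0.1 rad and value of joint tab_1 between 0.3 and 0.62 rad and value of joint tab_2 between 0.3 and 0.62 rad and value of joint tab_4 between 0.3 and 0.62 rad) or (value of joint tab_4 below 0.1 rad and value of joint tab_1 between 0.3 and 0.62 rad and value of joint tab_2 between 0.3 and 0.62 rad and value of joint tab_3 between 0.3 and 0.62 rad)) and angle between board's own z axis and vertical below 0.02 rad and height (world z) of board between 0.027 and 0.033 m and distance of each of board, spinner, steel_bowl, rice_bowl, lid from where it was at the start of the episode below 0.015 m and linear speed of board below 0.02 m/s); the robot touches nothing.
It fails at once if the spinner, a bowl or the lid is moved or lifted more than 20 mm (distance of any of spinner, steel_bowl, rice_bowl, lid from where it was at the start of the episode above 0.02 m).
It fails at once if the board is lifted (height (world z) of board above 0.042 m).
It fails at once if the board is shoved more than 20 mm out of place (distance of board from where it was at the start of the episode above 0.02 m).
It fails at once if a second shim is laid flat (value of joint each of tab_1, tab_2 below 0.15 rad or value of joint each of tab_1, tab_3 below 0.15 rad or value of joint each of tab_1, tab_4 below 0.15 rad or value of joint each of tab_2, tab_3 below 0.15 rad or value of joint each of tab_2, tab_4 below 0.15 rad or value of joint each of tab_3, tab_4 below 0.15 rad).
It also fails if it takes over 69 s, if anything falls off the work surface, if the arm or the gripper's body presses on something with over 40 N, if the wrist force passes 120 N, or if a joint passes its speed limit or range.

## Robot

A 6-joint arm with a two-finger parallel gripper is mounted at the origin on the work surface. World frame = base frame: x ahead of the robot, y to its left, z up, the work surface at z = 0. Lengths are in m, angles in rad, forces in N, time in s.
With the tool pointing down it reaches from about 0.3 to 0.875 m from the base axis. Payload 6.4 kg.
Tool frame: the origin (TCP) lies where the fingers leave the gripper's body, on its centre line; the fingertips stand 73 mm ahead of it and the grasp point (between the pads) lies 54 mm ahead of it (ctrl.pinch_z is the distance from the TCP to the grasp point, in m); z points along the fingers, y is the direction in which the jaws open and shut (so a half turn about z gives the same grasp; the last joint's range is limited). The gripper opens to 85 mm and grips with 20 to 120 N. Pads are 22 mm wide; open, the fingers measure 114 mm over their backs; the gripper's body (76 mm by 85 mm) begins 54 mm behind the grasp point. The pads swing forward as they close: fully open they stand 13 mm farther back than shut.
Start: joints at [1.082, 0.181, 1.607, -0, 1.354, -0.206], TCP at [0.16, 0.552, 0.304] pointing down, gripper open.
Joint ranges: [-2.99, 2.99], [-0.89, 2.07], [0.3, 2.58], [-1.14, 4.28], [0, 2.63], [-3.12, 3.12]. Speed limits (rad/s): [2.57, 2.57, 3.01, 3.14, 3.14, 3.14].

## Interface

Orientations are given as a unit quaternion [w, x, y, z].
In Python, from bench import ctrl, camera, camera_model gives the robot as it stands.
- The arm moves only by the tool arm_command, never from a script. Its argument "series" is a list of rows, each a list of 7 numbers: the shift along the tool's x, y, z in m, then the turn, a rotation vector about the tool's x, y, z in degrees, then the finger opening in m, from 0 to 0.0854. In form: [[tx, ty, tz, rx, ry, rz, gripper], ...]. A call has exactly 5 rows; each row is the pose to reach, as a shift and turn from the pose commanded when the call began, along the tool's axes at that moment; what a row does not reach only later rows make up. A row lasts 1/10 s, in which the tool goes at most 50 mm and 8.59 degrees, less where a joint would pass 70% of its speed; a pose out of reach is approached as far as the arm can. A call with a gripper value outside its range is refused whole. The fingers move at their own pace and stop on an object; the grip force is fixed at half the most. Time passes only in rows, so rows that repeat a pose let the fingers close, or fill a call up. It gives the time, the measured TCP pose, the force and the opening at its end, in the units of the state.
- ctrl.get_obs(): the state, without advancing time (a new reading comes with each control period).
- camera(name): name is "scene" or "top" or "wrist"; returns (picture, depth): 420x560x3 uint8, red, green, blue; 420x560 float32, m along the optical axis (not along the pixel's ray), 0 where there is no reading.
- camera_model(name): a dict with "K" (3x3 intrinsics, pixels), "position" and "attitude" of the camera in the world. Camera axes: x right, y down, z forward; pixel columns grow to the right and rows downward; lengths in m; the calibration is good to about 2 mm. The wrist camera is an equidistant fisheye: a pixel r from the principal point sees the ray r / f radians off the axis. A picture is of the moment at which its call begins: read the wrist's pose just before it. camera_model takes no time and is no camera call; for the wrist camera it gives the pose at the moment of the call.
- ctrl.hand_in(): hands the job in, once; it reports no verdict.
The state is a dict: "time_s": time; "q": joint angles; "dq": joint speeds; "joint_efforts": joint torques, N m; "eef_pos": TCP position; "eef_rot": TCP orientation; "wrist_force": force on the tool from outside, world axes, zero at the start; "torque": the same for the moment, N m; "opening": opening from 0.0 (shut) to 1.0 (fully open).
Only numpy, scipy, OpenCV 4.12 (cv2) and the standard library are available. Lean on these libraries where they do the work, as an engineer would, in place of code of your own. Each camera call takes 0.05 s, during which the arm holds its last target. There are 200 camera calls.

## Working session

There is one attempt and no reset: what is moved stays moved. The work goes in short steps, Python scripts to look and compute and a tool call to move; the robot and the scene stay as the last step left them, time stands still between calls to the robot, and variables do not carry over. Pictures are saved under pics/ and viewed, about 8 in all and at most 12, crops included, and the job is handed in when it is done.

Besides the shell and the picture viewer there is one more tool, called in YAML: its name, and indented under it one key for each argument. arm_command: Moves the arm, as the interface text tells. Its arguments: {"type":"object","properties":{"series":{"type":"array","items":{"type":"array","items":{"type":"number"}}}},"required":["series"]}

```bash
mkdir -p pics; cat > h.py <<'E'
import numpy as np, cv2
from bench import ctrl, camera, camera_model
from scipy.spatial.transform import Rotation as R
def att(m):
    a=np.array(m["attitude"],float)
    return a if a.shape==(3,3) else R.from_quat(a,scalar_first=True).as_matrix()
def ray(m,u,v,z):
    K=np.array(m["K"]);d=att(m)@np.array([(u-K[0,2])/K[0,0],(v-K[1,2])/K[1,1],1.]);p=np.array(m["position"])
    return p+d*(z-p[2])/d[2]
def world(m,D):
    K=np.array(m["K"]);v,u=np.mgrid[:420,:560]
    c=np.stack([(u-K[0,2])/K[0,0]*D,(v-K[1,2])/K[1,1]*D,D],-1)
    return c@att(m).T+np.array(m["position"])
E
python3 - <<'E'
from h import *
for n in("top","scene"):
    p,d=camera(n);cv2.imwrite(f"pics/{n}0.png",p[...,::-1]);np.save(f"{n}0.npy",d);m=camera_model(n);print(n,m)
    W=world(m,d)
    hsv=cv2.cvtColor(p,cv2.COLOR_RGB2HSV)
    for nm,lo,hi,a0 in(("orange",(5,150,120),(22,255,255),30),("white",(0,0,190),(180,40,255),20)):
        k=cv2.inRange(hsv,lo,hi);N,L,S,C=cv2.connectedComponentsWithStats(k)
        for i in range(1,N):
            if S[i,4]>=a0: print(nm,C[i].round(1),S[i],np.median(W[L==i],0).round(4))
print(ctrl.get_obs())
E
```

```text
top {'K': array([[493.81458244,   0.        , 279.86617672],
       [  0.        , 493.81458244, 208.78391427],
       [  0.        ,   0.        ,   1.        ]]), 'position': array([ 0.35319404, -0.01037147,  1.36504552]), 'attitude': array([-0.06295749,  0.7091083 , -0.70015822,  0.05459158])}
orange [207.2 186.2] [200 181  16  11 125] [0.6375 0.209  0.0323]
orange [304.4 191.5] [297 187  15  10 113] [ 0.6256 -0.0588  0.0349]
orange [203.1 230.6] [196 226  16  10 133] [0.5145 0.2157 0.0299]
orange [301.7 236. ] [294 232  16   9 124] [ 0.5027 -0.0539  0.0337]
scene {'K': array([[524.18715598,   0.        , 283.64065669],
       [  0.        , 524.18715598, 206.89636114],
       [  0.        ,   0.        ,   1.        ]]), 'position': array([ 1.27714784, -0.16698888,  1.20528121]), 'attitude': array([-0.21747947,  0.76216826,  0.58516829, -0.17140683])}
orange [349.2 177.2] [342 172  15  11  94] [0.5163 0.2132 0.0317]
orange [252.4 194.4] [246 192  13   6  61] [ 0.5036 -0.0562  0.0331]
orange [361.8 214.8] [354 209  16  12 113] [0.6389 0.2057 0.0327]
orange [260.3 233.6] [254 230  14   8  77] [ 0.6271 -0.0642  0.0351]
{'time_s': 0.1, 'q': array([ 1.08168656e+00,  1.81480452e-01,  1.60789656e+00, -2.45019795e-05,
        1.35380526e+00, -2.06294563e-01]), 'dq': array([-0.00011644, -0.00116452, -0.00290292,  0.00015928,  0.00010588,
       -0.00012313]), 'joint_efforts': array([-2.17869674e-04, -4.45876658e+01, -3.52242172e+01, -2.19743761e-04,
        4.23351856e-03, -3.20490983e-05]), 'eef_pos': array([0.16026241, 0.55181735, 0.30307198]), 'eef_rot': array([-2.59575831e-04,  1.40934141e-01,  9.90018654e-01, -7.51321096e-04]), 'wrist_force': array([ 0.74515413,  0.19919777, -0.55505997]), 'torque': array([-0.01471778,  0.02322103,  0.06583575]), 'opening': 0.9991450101057592}
```

View pics/top0.png

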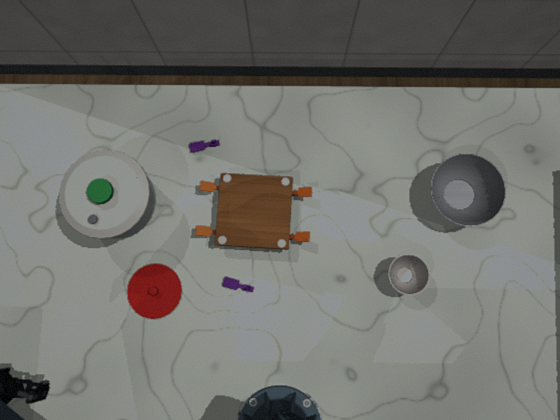

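View pics/scene0.png

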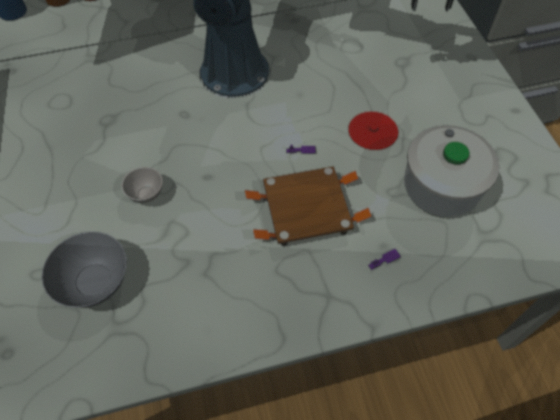

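```bash
cat >> h.py <<'E'
def go(t,yaw=None):
    "tool-frame shift to put fingertips (73 mm ahead) at t"
    o=ctrl.get_obs();r=R.from_quat(o["eef_rot"],scalar_first=True);M=r.as_matrix()
    # desired: tool straight down, tool y = world (sin,cos)-like; keep the heading unless yaw given
    return (M.T@(np.array(t)+[0,0,.073]-o["eef_pos"])*1000).round(1), M.round(3).tolist()
E
python3 - <<'E'
from h import *
for n,ap in(("top",[(227,178),(285,182),(222,240),(281,243)]),("scene",[(345,224),(284,235),(328,171),(271,182)])):
    p=cv2.imread(f"pics/{n}0.png");m=camera_model(n);hsv=cv2.cvtColor(p,cv2.COLOR_BGR2HSV)
    k=((hsv[...,1]<60)&(hsv[...,2]>120)).astype(np.uint8)
    N,L,S,C=cv2.connectedComponentsWithStats(k,connectivity=4)
    P=[]
    for a in ap:
        i=min((i for i in range(1,N) if S[i,4]<200 and S[i,4]>15),key=lambda i:np.hypot(*(C[i]-a)))
        w=ray(m,*C[i],.046);P.append(w[:2]);print(n,a,C[i].round(1),S[i,4],w.round(4))
    P=np.array(P);Q=np.array([(85,80),(85,-80),(-85,80),(-85,-80)])/1e3
    c=P.mean(0);A=(P-c)
    yaw=np.arctan2((Q[:,0]*A[:,1]-Q[:,1]*A[:,0]).sum(),(Q*A).sum());Rm=np.array([[np.cos(yaw),-np.sin(yaw)],[np.sin(yaw),np.cos(yaw)]])
    print(c,yaw,(P-c-Q@Rm.T).round(4).tolist(),"corners",(c+Q@Rm.T).round(4).tolist())
E
```

```text
top (227, 178) [226.6 177.7] 48 [0.6593 0.1539 0.046 ]
top (285, 182) [285.  181.1] 46 [ 0.6516 -0.0062  0.046 ]
top (222, 240) [221.6 239.4] 52 [0.4895 0.162  0.046 ]
top (281, 243) [281.3 242.8] 53 [0.4824 0.0017 0.046 ]
[0.57068564 0.07785126] -0.04646522199876333 [[-0.0, 0.0001], [-0.0002, -0.0002], [-0.0, 0.0003], [0.0003, -0.0002]] corners [[0.6593, 0.1538], [0.6519, -0.006], [0.4895, 0.1617], [0.4821, 0.0019]]
scene (345, 224) [344.7 222.9] 24 [0.6583 0.1507 0.046 ]
scene (284, 235) [283.8 234.8] 25 [ 0.6515 -0.0088  0.046 ]
scene (328, 171) [344.7 222.9] 24 [0.6583 0.1507 0.046 ]
scene (271, 182) [283.8 234.8] 25 [ 0.6515 -0.0088  0.046 ]
[0.65488211 0.07096994] -0.04275489775999769 [[-0.0849, 0.0035], [-0.0849, 0.0038], [0.0849, -0.0038], [0.0849, -0.0035]] corners [[0.7432, 0.1473], [0.7364, -0.0126], [0.5734, 0.1545], [0.5665, -0.0053]]
```

```bash
python3 -c "
from h import *
print(go([.489,.1605,.10]))"
```

```text
(array([-424.9, -283.8,  130.4]), [[-0.96, 0.279, -0.001], [0.279, 0.96, -0.001], [0.0, -0.002, -1.0]])
```

arm_command:
  series:
    - [-0.04,-0.027,0.005,0,0,0,0]
    - [-0.08,-0.054,0.01,0,0,0,0]
    - [-0.12,-0.081,0.015,0,0,0,0]
    - [-0.16,-0.107,0.02,0,0,0,0]
    - [-0.2,-0.134,0.025,0,0,0,0]

```text
time_s: 0.6
eef_pos: [0.3157, 0.3661, 0.2785]
eef_rot: [-0.0, 0.141, 0.99, -0.0]
wrist_force: [0.5, -0.4, -0.2]
opening: 0.146
```

arm_command:
  series:
    - [-0.045,-0.03,0.015,0,0,-3,0]
    - [-0.09,-0.06,0.035,0,0,-6,0]
    - [-0.135,-0.09,0.055,0,0,-9,0]
    - [-0.18,-0.12,0.08,0,0,-12,0]
    - [-0.225,-0.15,0.105,0,0,-13.6,0]

```text
time_s: 1.1
eef_pos: [0.4664, 0.1874, 0.19]
eef_rot: [0.0, 0.022, 1.0, 0.0]
wrist_force: [2.0, 0.4, -0.4]
opening: 0.004
```

```bash
python3 -c "
from h import *
print(go([.489,.1605,.048]));o=ctrl.get_obs();print(o['eef_pos'],o['time_s'],o['wrist_force'])
p,d=camera('wrist');cv2.imwrite('pics/w1.png',p[...,::-1])"
```

```text
(array([-23.7, -25.9,  69. ]), [[-0.999, 0.044, 0.0], [0.044, 0.999, 0.0], [-0.0, 0.0, -1.0]])
[0.46642593 0.18739764 0.18996301] 1.1 [ 2.00916817  0.41562273 -0.44175113]
```

View pics/w1.png

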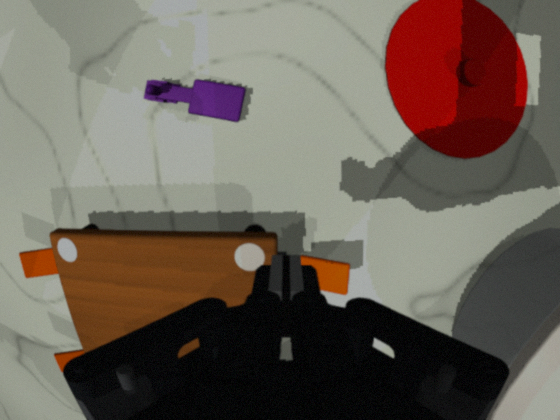

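arm_command:
  series:
    - [0,0,0,0,0,0,0]
    - [0,0,0.02,0,0,0,0]
    - [0,0,0.035,0,0,0,0]
    - [0,0,0.044,0,0,0,0]
    - [0,0,0.044,0,0,0,0]

```text
time_s: 1.65
eef_pos: [0.4643, 0.1897, 0.1457]
eef_rot: [-0.001, 0.022, 1.0, -0.0]
wrist_force: [-0.1, 0.2, 0.5]
opening: -0.004
```

```bash
python3 -c "
from h import *
print(go([.489,.1605,.046]));o=ctrl.get_obs();print(o['eef_pos'],o['time_s'],o['wrist_force'])
p,d=camera('wrist');cv2.imwrite('pics/w2.png',p[...,::-1])"
```

```text
(array([-26.1, -28.1,  26.6]), [[-0.999, 0.044, -0.002], [0.044, 0.999, -0.0], [0.002, -0.0, -1.0]])
[0.46426322 0.18971787 0.14569118] 1.65 [-0.08201727  0.20586504  0.52437624]
```

View pics/w2.png

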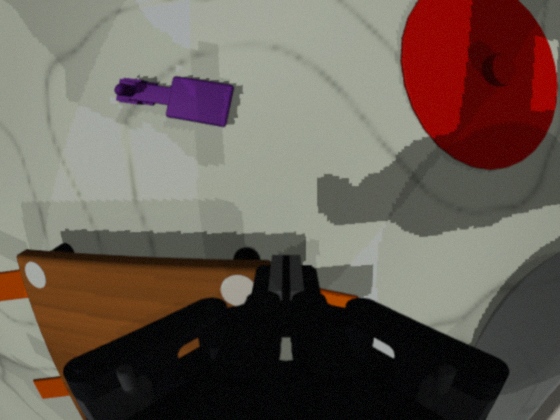

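arm_command:
  series:
    - [-0.013,-0.014,0,0,0,0,0]
    - [-0.026,-0.028,0,0,0,0,0]
    - [-0.026,-0.028,0.01,0,0,0,0]
    - [-0.026,-0.028,0.02,0,0,0,0]
    - [-0.026,-0.028,0.02,0,0,0,0]

```text
time_s: 2.2
eef_pos: [0.4884, 0.1604, 0.1249]
eef_rot: [-0.002, 0.023, 1.0, -0.0]
wrist_force: [-1.1, -0.4, -0.4]
opening: -0.002
```

```bash
python3 -c "
from h import *
print(go([.489,.1605,.046]));o=ctrl.get_obs();print(o['eef_pos'],o['time_s'],o['wrist_force'])"
```

```text
(array([-0.6,  0.1,  5.9]), [[-0.999, 0.045, -0.004], [0.045, 0.999, -0.0], [0.004, -0.0, -1.0]])
[0.48844637 0.16039272 0.12494582] 2.2 [-1.10999554 -0.35004759 -0.37377689]
```

arm_command:
  series:
    - [0,0,0.004,0,0,0,0]
    - [0,0,0.007,0,0,0,0]
    - [0,0,0.009,0,0,0,0]
    - [0,0,0.01,0,0,0,0]
    - [0,0,0.01,0,0,0,0]

```text
time_s: 2.7
eef_pos: [0.4901, 0.1602, 0.1167]
eef_rot: [-0.0, 0.023, 1.0, 0.0]
wrist_force: [-0.1, 0.6, 1.5]
opening: -0.002
```

arm_command:
  series:
    - [0,0,0.001,0,0,0,0]
    - [0,0,0.002,0,0,0,0]
    - [0,0,0.003,0,0,0,0]
    - [0,0,0.004,0,0,0,0]
    - [0,0,0.004,0,0,0,0]

```text
time_s: 3.2
eef_pos: [0.4906, 0.1602, 0.1132]
eef_rot: [0.001, 0.023, 1.0, 0.0]
wrist_force: [-1.8, 1.9, 4.5]
opening: -0.001
```

arm_command:
  series:
    - [0,0,0.001,0,0,0,0]
    - [0,0,0.002,0,0,0,0]
    - [0,0,0.003,0,0,0,0]
    - [0,0,0.004,0,0,0,0]
    - [0,0,0.004,0,0,0,0]

```text
time_s: 3.7
eef_pos: [0.4906, 0.1604, 0.1102]
eef_rot: [0.0, 0.023, 1.0, 0.0]
wrist_force: [-6.0, 2.2, 17.0]
opening: -0.002
```

```bash
cat >> h.py <<'E'
def shot(n,f,c=None,s=1):
    p,d=camera(n)
    if c: p=p[c[1]:c[3],c[0]:c[2]]
    cv2.imwrite(f"pics/{f}.png",cv2.resize(p[...,::-1],None,fx=s,fy=s,interpolation=cv2.INTER_CUBIC))
def tabs():
    "median height of each orange patch in the top and scene depth"
    for n in("top","scene"):
        p,d=camera(n);W=world(camera_model(n),d)
        k=cv2.inRange(cv2.cvtColor(p,cv2.COLOR_RGB2HSV),(5,150,100),(22,255,255));N,L,S,C=cv2.connectedComponentsWithStats(k)
        for i in range(1,N):
            if S[i,4]>=20: print(n,C[i].round(0),S[i,4],np.median(W[L==i],0).round(3),"zmax",np.percentile(W[L==i][:,2],90).round(3))
E
python3 -c "
from h import *
tabs();o=ctrl.get_obs();print(o['eef_pos'],o['time_s'],o['wrist_force'])"
```

```text
top [208. 186.] 135 [0.637 0.207 0.032] zmax 0.04
top [234. 193.] 285 [0.617 0.132 0.045] zmax 0.049
top [277. 189.] 39 [0.628 0.015 0.052] zmax 0.054
top [303. 192.] 134 [ 0.626 -0.056  0.032] zmax 0.042
top [267. 204.] 22 [0.587 0.043 0.047] zmax 0.05
top [277. 207.] 72 [0.582 0.02  0.049] zmax 0.054
top [264. 229.] 868 [0.52  0.046 0.045] zmax 0.05
top [301. 236.] 143 [ 0.503 -0.051  0.032] zmax 0.041
scene [344. 176.] 88 [0.517 0.196 0.046] zmax 0.06
scene [254. 195.] 97 [ 0.505 -0.054  0.033] zmax 0.042
scene [361. 215.] 130 [0.64  0.203 0.032] zmax 0.041
scene [262. 234.] 110 [ 0.629 -0.06   0.033] zmax 0.042
[0.49059843 0.16037474 0.11019561] 3.8 [-6.89704848  2.38807872 16.8620127 ]
```

arm_command:
  series:
    - [0,0,-0.01,0,0,0,0]
    - [0,0,-0.03,0,0,0,0]
    - [0,0,-0.05,0,0,0,0]
    - [0,0,-0.065,0,0,0,0]
    - [0,0,-0.065,0,0,0,0]

```text
time_s: 4.3
eef_pos: [0.4918, 0.1599, 0.1758]
eef_rot: [0.002, 0.023, 1.0, 0.0]
wrist_force: [1.2, -0.6, 0.3]
opening: 0.003
```

```bash
python3 -c "
from h import *
print(go([.5147,.222,.08]));tabs();shot('scene','s2',(220,140,400,260),4)"
```

```text
(array([-20. ,  63.1,  22.9]), [[-0.999, 0.045, 0.005], [0.045, 0.999, 0.0], [-0.005, 0.0, -1.0]])
top [237. 192.] 345 [0.623 0.124 0.046] zmax 0.049
top [208. 186.] 135 [0.637 0.208 0.032] zmax 0.041
top [289. 190.] 270 [ 0.627 -0.023  0.043] zmax 0.048
top [269. 228.] 1145 [0.519 0.031 0.045] zmax 0.049
top [267. 204.] 37 [0.587 0.042 0.047] zmax 0.049
top [257. 211.] 37 [0.568 0.069 0.046] zmax 0.05
scene [345. 175.] 99 [0.516 0.199 0.049] zmax 0.061
scene [288. 189.] 34 [0.52  0.038 0.046] zmax 0.05
scene [275. 191.] 23 [0.519 0.003 0.047] zmax 0.051
scene [254. 195.] 96 [ 0.505 -0.053  0.032] zmax 0.041
scene [361. 215.] 128 [0.64  0.204 0.032] zmax 0.041
scene [262. 234.] 110 [ 0.629 -0.06   0.033] zmax 0.042
```

View pics/s2.png

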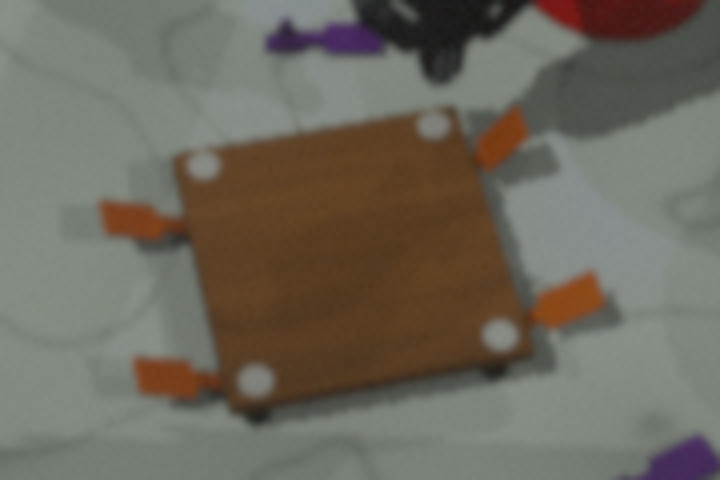

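The crop shows tab 3 (near left, crop pixel 502,138) standing up steeply. The other three, at (135,220), (165,378) and (570,300), are still half up and the board is level again. Corner 3 is the one that gives. The purple piece at (325,40) is the look-alike, so I leave it alone.

arm_command:
  series:
    - [-0.01,0.03,0,0,0,0,0]
    - [-0.02,0.063,0,0,0,0,0]
    - [-0.02,0.063,0.01,0,0,0,0]
    - [-0.02,0.063,0.023,0,0,0,0]
    - [-0.02,0.063,0.023,0,0,0,0]

```text
time_s: 4.95
eef_pos: [0.5106, 0.221, 0.1471]
eef_rot: [-0.003, 0.023, 1.0, -0.001]
wrist_force: [-0.6, -0.2, 0.5]
opening: 0.002
```

```bash
python3 -c "
from h import *
print(go([.5147,.222,.0105]));shot('wrist','w3',(160,200,440,410),2)"
```

```text
(array([-4.4,  1.3, 63.5]), [[-0.999, 0.045, -0.006], [0.046, 0.999, -0.002], [0.006, -0.002, -1.0]])
```

View pics/w3.png

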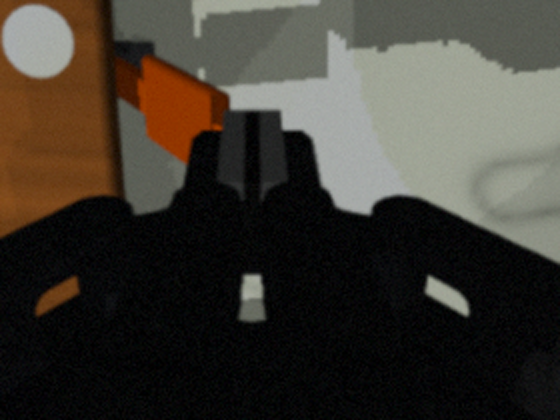

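arm_command:
  series:
    - [-0.004,-0.008,0,0,0,0,0]
    - [-0.004,-0.008,0.005,0,0,0,0]
    - [-0.004,-0.008,0.013,0,0,0,0]
    - [-0.004,-0.008,0.022,0,0,0,0]
    - [-0.004,-0.008,0.03,0,0,0,0]

```text
time_s: 5.5
eef_pos: [0.5194, 0.2205, 0.1253]
eef_rot: [0.004, 0.024, 1.0, 0.008]
wrist_force: [-9.7, 42.2, 36.1]
opening: 0.001
```

arm_command:
  series:
    - [0,0,0.005,0,0,0,0]
    - [0,0,0.01,0,0,0,0]
    - [0,0,0.015,0,0,0,0]
    - [0,0,0.02,0,0,0,0]
    - [0,0,0.022,0,0,0,0]

```text
time_s: 6.0
eef_pos: [0.5198, 0.2298, 0.1058]
eef_rot: [0.007, 0.024, 1.0, 0.015]
wrist_force: [-9.3, 75.9, 30.7]
opening: 0.006
```

```bash
python3 -c "
from h import *
print(go([.5147,.213,.0105]));o=ctrl.get_obs();print(o['wrist_force'])"
```

```text
(array([  4.6, -17.7,  21.8]), [[-0.999, 0.048, 0.014], [0.049, 0.998, 0.03], [-0.012, 0.03, -0.999]])
[-9.31795664 75.8662724  30.70567497]
```

arm_command:
  series:
    - [0,0.006,0,0,0,0,0]
    - [0,0.014,0,0,0,0,0]
    - [0,0.02,0,0,0,0,0]
    - [0,0.02,-0.02,0,0,0,0]
    - [0,0.02,-0.04,0,0,0,0]

```text
time_s: 6.5
eef_pos: [0.5166, 0.2337, 0.1377]
eef_rot: [-0.001, 0.022, 1.0, -0.0]
wrist_force: [0.0, -0.5, -0.7]
opening: -0.0
```

arm_command:
  series:
    - [0,0,-0.015,0,0,0,0]
    - [0,0,-0.03,0,0,0,0]
    - [0,0,-0.03,0,0,0,0]
    - [0,0,-0.03,0,0,0,0]
    - [0,0,-0.03,0,0,0,0]

```text
time_s: 7.0
eef_pos: [0.517, 0.2335, 0.1676]
eef_rot: [-0.001, 0.023, 1.0, -0.0]
wrist_force: [0.3, -0.3, 0.5]
opening: 0.0
```

```bash
python3 -c "
from h import *
print(go([.5147,.20,.09]));tabs();o=ctrl.get_obs();print(o['eef_pos'],o['wrist_force']);shot('wrist','w4',(60,180,440,410),1.8)"
```

```text
(array([  0.8, -33.6,   4.7]), [[-0.999, 0.046, -0.002], [0.046, 0.999, -0.0], [0.002, -0.0, -1.0]])
top [207. 186.] 134 [0.637 0.208 0.032] zmax 0.041
top [226. 184.] 54 [0.642 0.158 0.046] zmax 0.05
top [258. 215.] 2137 [0.557 0.067 0.046] zmax 0.049
top [205. 232.] 87 [0.512 0.212 0.02 ] zmax 0.024
top [301. 236.] 144 [ 0.502 -0.051  0.032] zmax 0.041
scene [349. 179.] 113 [0.517 0.214 0.022] zmax 0.027
scene [322. 189.] 29 [0.542 0.125 0.047] zmax 0.05
scene [286. 189.] 23 [0.519 0.035 0.045] zmax 0.049
scene [253. 195.] 94 [ 0.505 -0.054  0.033] zmax 0.041
scene [361. 215.] 129 [0.639 0.204 0.032] zmax 0.041
scene [262. 234.] 111 [ 0.628 -0.06   0.034] zmax 0.042
[0.51702633 0.23356349 0.16756998] [ 0.8136959   0.34036902 -0.29849853]
```

View pics/w4.png

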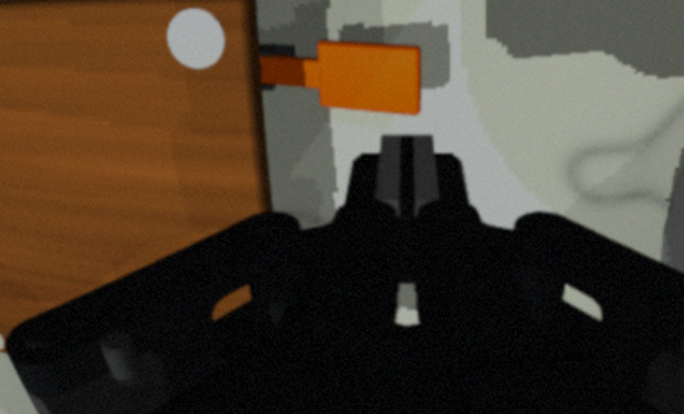

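The tab (crop 370,77) is now nearly flat, the board sits level and nothing else has moved. I'll press the paddle straight down from above.

arm_command:
  series:
    - [0.001,-0.017,0,0,0,0,0]
    - [0.001,-0.017,0.02,0,0,0,0]
    - [0.001,-0.017,0.04,0,0,0,0]
    - [0.001,-0.017,0.06,0,0,0,0]
    - [0.001,-0.017,0.06,0,0,0,0]

```text
time_s: 7.65
eef_pos: [0.5136, 0.2155, 0.1057]
eef_rot: [-0.003, 0.023, 1.0, -0.001]
wrist_force: [0.7, -0.6, 0.1]
opening: 0.004
```

```bash
python3 -c "
from h import *
print(go([.5147,.216,.0105]))"
```

```text
(array([-1.2,  0.6, 22.2]), [[-0.999, 0.046, -0.006], [0.046, 0.999, -0.001], [0.006, -0.002, -1.0]])
```

arm_command:
  series:
    - [0,0,0.006,0,0,0,0]
    - [0,0,0.012,0,0,0,0]
    - [0,0,0.017,0,0,0,0]
    - [0,0,0.021,0,0,0,0]
    - [0,0,0.022,0,0,0,0]

```text
time_s: 8.15
eef_pos: [0.5158, 0.2169, 0.0864]
eef_rot: [-0.0, 0.023, 1.0, -0.0]
wrist_force: [-1.3, 0.4, 0.7]
opening: -0.001
```

arm_command:
  series:
    - [0,0,0.001,0,0,0,0]
    - [0,0,0.002,0,0,0,0]
    - [0,0,0.002,0,0,0,0]
    - [0,0,0.002,0,0,0,0]
    - [0,0,0.002,0,0,0,0]

```text
time_s: 8.65
eef_pos: [0.5159, 0.2169, 0.0847]
eef_rot: [0.0, 0.023, 1.0, -0.0]
wrist_force: [0.0, 0.6, 0.5]
opening: 0.0
```

arm_command:
  series:
    - [0,0,0.001,0,0,0,0]
    - [0,0,0.002,0,0,0,0]
    - [0,0,0.003,0,0,0,0]
    - [0,0,0.003,0,0,0,0]
    - [0,0,0.003,0,0,0,0]

```text
time_s: 9.15
eef_pos: [0.5161, 0.2169, 0.0827]
eef_rot: [0.0, 0.023, 1.0, -0.0]
wrist_force: [-3.7, -1.0, 10.3]
opening: -0.001
```

Hard stop: tip at 9.7 mm with 10 N. I'll lift off and check.

arm_command:
  series:
    - [0,0,-0.01,0,0,0,0]
    - [0,0,-0.03,0,0,0,0]
    - [0,0,-0.06,0,0,0,0]
    - [0,0,-0.1,0,0,0,0]
    - [0,0,-0.14,0,0,0,0]

```text
time_s: 9.65
eef_pos: [0.5153, 0.2167, 0.2229]
eef_rot: [-0.0, 0.023, 1.0, -0.0]
wrist_force: [0.6, -0.3, 0.1]
opening: -0.004
```

arm_command:
  series:
    - [0.04,0.02,-0.02,0,0,0,0]
    - [0.08,0.04,-0.02,0,0,0,0]
    - [0.12,0.06,-0.02,0,0,0,0]
    - [0.12,0.06,-0.02,0,0,0,0]
    - [0.12,0.06,-0.02,0,0,0,0]

```text
time_s: 10.15
eef_pos: [0.3983, 0.2827, 0.2422]
eef_rot: [0.001, 0.022, 1.0, 0.0]
wrist_force: [0.7, -0.1, -0.2]
opening: 0.003
```

```bash
python3 -c "
from h import *
tabs();print(ctrl.get_obs()['wrist_force']);shot('scene','s9',(220,140,400,260),4)"
```

```text
top [207. 186.] 134 [0.637 0.208 0.032] zmax 0.04
top [226. 185.] 53 [0.641 0.158 0.046] zmax 0.049
top [303. 192.] 138 [ 0.625 -0.056  0.033] zmax 0.042
top [222. 197.] 28 [0.605 0.167 0.046] zmax 0.049
top [224. 208.] 43 [0.576 0.161 0.045] zmax 0.049
top [255. 231.] 894 [0.511 0.073 0.046] zmax 0.049
top [203. 232.] 140 [0.514 0.219 0.011] zmax 0.014
top [301. 236.] 142 [ 0.503 -0.051  0.032] zmax 0.04
scene [350. 182.] 102 [0.517 0.216 0.011] zmax 0.014
scene [253. 195.] 88 [ 0.505 -0.054  0.032] zmax 0.041
scene [361. 215.] 128 [0.64  0.205 0.032] zmax 0.041
scene [262. 234.] 108 [ 0.628 -0.061  0.034] zmax 0.042
[0.46373158 0.46168523 0.59164623]
```

View pics/s9.png

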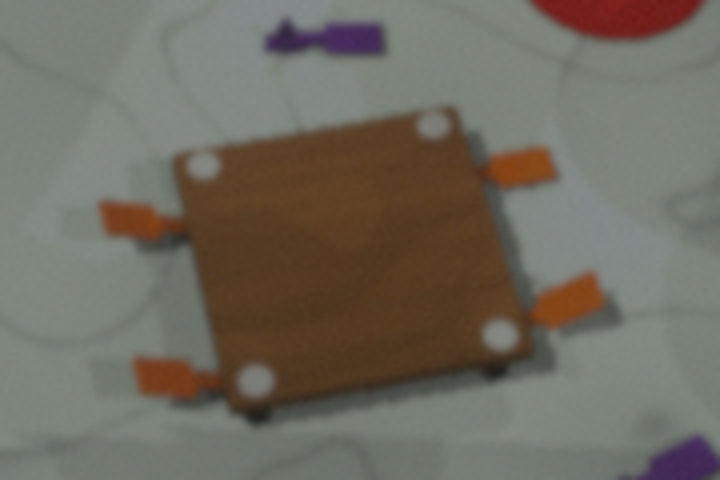

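Tab 3 (crop 520,167) is flat at 11 mm, the other three are half up, and the board is in place and level.

```bash
python3 -c "
from h import *
print(ctrl.hand_in())"
```

```text
the job is handed in; nothing more can be done
None
```

I handed the job in at about 10 s. Corner 3 (near left) was the first one I pressed and it gave. It went down to its stop at about 17 N, and tab 3 kicked up to about 0.9 rad. I then pressed tab 3 flat.

**Last checks:**
- **Tab 3:** the paddle top is at 11 mm, where flat is 10.5 mm.
- **Other tabs:** paddle height is still about 32–34 mm, unchanged from the start, so they are half up.
- **Board:** it looks level and in the same place in the scene picture, with its top at about 46 mm.
- **Spinner, bowls and lid:** the arm was never brought near them. I did not re-measure them at the end.
- **Gripper:** it was clear of everything when I handed in.

**What went wrong:** my first press on the tab was badly placed. The finger caught the tab's end and pushed sideways, with about 82 N total at the wrist (the limit is 120 N). I backed off and pressed the paddle from directly above, which met the stop at 10 N.

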